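Chuck a brass tube and hold the lathe's tailstock centre in it

ROBOT

A 6-joint arm with a two-finger parallel gripper is mounted at the origin on the work surface. World frame = base frame: x ahead of the robot, y to its left, z up, the work surface at z = 0. Lengths are in m, angles in rad, forces in N, time in s.
With the tool pointing down it reaches from about 0.3 to 0.775 m from the base axis. Payload 14.6 kg.
Tool frame: the origin (TCP) lies at the very end of the fingers, on their centre line; the grasp point (between the pads) lies 19 mm behind it; z points along the fingers, y is the line along which they close (so a half turn about z gives the same grasp; the last joint's range is limited). The gripper opens to 94 mm and grips with 3 to 60 N. Pads are 16 mm wide; open, the fingers measure 119 mm over their backs; the gripper's body (75 mm by 177 mm) begins 78 mm behind the grasp point.
Start: joints at [1.068, 0.3, 1.521, -0, 1.321, -0.067], TCP at [0.232, 0.499, 0.205] pointing down, gripper open.
Joint ranges: [-3.03, 3.03], [-0.79, 2.21], [0.23, 2.52], [-1.04, 4.18], [0, 3.07], [-2.55, 2.55]. Speed limits (rad/s): [2.22, 2.22, 2.57, 3.14, 3.14, 3.14].

INTERFACE

Orientations are given as [roll, pitch, yaw] about the fixed x, y, z axes, in that order (R = Rz(yaw) Ry(pitch) Rx(roll)).
In Python, from station import ctrl, cams gives the robot as it stands. The module is installed in compiled form; this text tells all that it offers.
- The arm moves only by the tool arm_command, never from a script. Its argument "plan" is a list that holds one entry, the list of rows, each a list of 7 numbers: the shift along the tool's x, y, z in mm, then the turn, a rotation vector about the tool's x, y, z in rad, then the closure, from -1 (fully open) to 1 (shut). A call has 1 to 12 rows; each row is the pose to reach, as a shift and turn from the pose commanded when the call began, along the tool's axes at that moment; what a row does not reach only later rows make up. A row lasts 1/10 s, in which the tool goes at most 50 mm and 8.59 degrees, less where a joint would pass 70% of its speed; a pose out of reach is approached as far as the arm can. A call with a gripper value outside its range is refused whole. The fingers move at their own pace and stop on an object; "squeeze" is the grip in N (left out, the last holds). Time passes only in rows, so rows that repeat a pose let the fingers close. It gives the time, the measured TCP pose, the force, the opening and the grip force at its end, in the units of the state.
- ctrl.get_obs(): the state, without advancing time (a new reading comes with each control period).
- cams.camera(name): name is "side" or "top" or "wrist"; returns (picture, depth): 384x512x3 uint8, blue, green, red; 384x512 float32, m along the optical axis (not along the pixel's ray), 0 where there is no reading.
- cams.camera_info(name): a dict with "fx", "fy", "cx", "cy" (pixels), "world_to_cam" (4x4, takes a point from world to camera coordinates). Camera axes: x right, y down, z forward; pixel columns grow to the right and rows downward; lengths in m; the calibration is good to about 2 mm. A picture is of the moment at which its call begins: read the wrist's pose just before it. camera_info takes no time and is no camera call; for the wrist camera it gives the pose at the moment of the call.
- ctrl.hand_in(): hands the job in; it is judged then, once.
The state is a dict: "time_s": time; "qpos": joint angles; "joint_vel": joint speeds; "tau": joint torques, N m; "ee_pos": TCP position; "eef_rot": TCP orientation; "force": force on the tool from outside, world axes, zero at the start; "moment": the same for the moment, N m; "grip_width": finger opening in m; "grip_force": force on a finger pad.
Only numpy, scipy, OpenCV 4.12 (cv2) and the standard library are available. Lean on these libraries where they do the work, as an engineer would, in place of code of your own. Each camera call takes 0.05 s, during which the arm holds its last target. There are 200 camera calls.

TASK

On the small bench lathe, clamp the loose brass tube by swinging the chuck's bar over towards yourself as far as it goes, so that the three jaws close on the tube. Then flip the safety catch on top of the tailstock right back, away from you, pull the tailstock lever it was blocking over towards the chuck as far as it goes, so that the spring-loaded centre presses into the mouth of the tube, and finish while still holding the lever there. Do not push the tube along the chuck or disturb the loose things around the lathe.

Things in the scene. Friction and masses are not known exactly. Their poses are not given: they have to be found in the camera images.
- lathe: Small grey bench lathe on a plywood board (x -80 to 195, y -215 to 215, 18 thick; mm in this frame), fixed. Origin: on the bench under the spindle axis; x to the lathe's back, away from the operator, y along the spindle from tailstock to headstock, z up. Spindle axis at z 78. Headstock y 85 to 165, top z 118 (lock pin to 132 at y 110); motor behind it, top z 96.
- chuck_axis (a point): Point on the spindle axis inside the chuck ring, at lathe (0, 61, 78) mm; the ring turns about the lathe's y axis through it. Chuck: lathe y 18 to 98 mm, largest radius 36 mm; as a whole it does not turn (spindle locked).
- chuck_ring (a joint): Turn of the knurled chuck ring with its tommy bar (rad), 0 to 1.25; starts at 0 to 0.3. The bar leans to the lathe's back by 0.62 minus this value; at 1.25 it leans 0.63 to the front and meets its stop. Growing = closing. Stiff (0.3 N m, 3.5 N at the ball), stays where left. The jaws move in 3.6 mm per rad and touch the tube at about 1.1; the stop is full clamping.
- bar_ball (a point): Centre of the black ball, 18 mm in diameter, on the end of the 8 mm tommy bar, 85 mm from the spindle axis and at lathe y = 60 mm. The front is the side towards the robot. It can be pinched from above with the fingers closing along the lathe's y, and swung over with the gripper staying upright.
- jaw_bottom: Steel chuck jaw below the tube (9 mm wide, 16 mm along the tube, lathe y 18 to 34 mm). Origin: centre of its gripping face.
- jaw_front: The same, above the tube on the operator's side.
- jaw_back: The same, above the tube on the back side.
- tube: Brass tube, 16 mm outside, 10 mm inside, 120 mm long, about 0.12 kg, lying loose in the chuck's 18 mm bore with about 28 mm standing out of the jaws towards the tailstock. Origin: on its axis at mid length; y along it, towards the headstock. Loose, its axis lies 1 mm below the spindle axis.
- tube_mouth (a point): Centre of the tube's open end that faces the tailstock.
- centre: Spring-loaded steel bull-nose centre on the nose of the tailstock quill, a cone 19 mm at its base and 4 mm at its tip. Pulling the lever moves it up to 36 mm towards the chuck; it meets the tube's mouth after about 22 to 29 mm and is then pushed back on its spring (2.4 N + 0.4 N per mm). Origin: on its axis 27 mm behind the tip.
- centre_tip (a point): Tip of the centre.
- catch (a joint): Turn of the safety catch (rad), 0 to 1.5. At 0 (its start) its flat steel arm, 60 x 10 x 8 mm, lies level across the lever's path and blocks it. It grows as the thumb piece is pushed to the lathe's back and the arm rises; at 1.5 the arm stands upright, clear of the lever. Stays where left (about 1 to 2 N at the thumb piece).
- catch_hinge (a point): On the catch's hinge axis (along the lathe's y), at lathe (8, -110, 108) mm. The arm is at lathe y -133 to -123 mm and reaches 60 mm to the front of the hinge when closed. Tailstock below: lathe x -22 to 22, y -145 to -75, top z 100.
- catch_thumb (a point): Top of the catch's steel thumb piece, a tab 16 mm wide along the lathe's y and 4 mm thick that stands 31 mm out from the hinge axis, at lathe y = -100 mm. It leans 0.5 rad to the front when the catch is at 0 and 1.0 rad to the back at 1.5; push it over with closed fingers.
- lever (a joint): Turn of the tailstock lever (rad), 0 to 0.9, about a pivot along the lathe's x. At 0 (its start and back stop) it leans 0.45 from upright away from the chuck; at 0.9 it leans 0.45 towards the chuck (+y), at its stop. A spring pulls it back to 0 when not held: about 2 N at the knob at first, about 5 N at the end. The closed catch stops it at about 0.06.
- lever_pivot (a point): On the lever's pivot axis, at lathe (-40, -110, 40) mm.
- lever_knob (a point): Centre of the black ball knob, 24 mm in diameter, at the top of the 10 mm steel lever, 125 mm from the pivot axis and 40 mm to the front of the spindle axis. It can be pinched from above.
- brick: Loose soldering brick, pale, 115 x 230 x 64 mm, on the bench beyond the headstock end. Bystander.
- hammer: Loose small hammer, 250 mm long, lying on the bench beyond the tailstock end. Bystander.
- dish: Loose white ceramic dish, 84 mm across and 25 mm high, on the lathe's board behind the tailstock. Bystander.

How it is judged:
By the outcome, as a careful person would: the job done as asked, in the order asked, and still so for the second after the job is handed in, while the arm keeps its last pose, push and grip.
It also fails if it takes over 64 s, if anything falls off the work surface, if the arm or the gripper's body presses on something with over 40 N, if the wrist force passes 120 N, or if a joint passes its speed limit or range.

## Working session

There is one attempt and no reset: what is moved stays moved. The work goes in short steps, Python scripts to look and compute and a tool call to move; the robot and the scene stay as the last step left them, time stands still between calls to the robot, and variables do not carry over. Pictures are saved under pics/ and viewed, at most 10 in all, crops included, and the job is handed in when it is done.

Besides the shell and the picture viewer there is one more tool, called after "Emit:" as name(argument=value, ...) on one line, values as JSON. arm_command: Moves the arm, as the interface text tells. Its arguments: {"type":"object","properties":{"plan":{"type":"array"},"squeeze":{"type":"number"}},"required":["plan"]}

```bash
mkdir -p pics; cat > h.py <<'E'
import numpy as np, cv2
from station import ctrl, cams
def snap(n,f):
    i=cams.camera_info(n); im,d=cams.camera(n); cv2.imwrite(f'pics/{f}.png',im); np.savez(f'pics/{f}.npz',d=d,im=im,T=i['world_to_cam'],k=[i['fx'],i['fy'],i['cx'],i['cy']])
def ld(f): return np.load(f'pics/{f}.npz')
def pt(f,u,v,r=1):
    a=ld(f); fx,fy,cx,cy=a['k']; p=a['d'][v-r:v+r+1,u-r:u+r+1]; z=np.median(p[p>0])
    return (np.linalg.inv(a['T'])@[(u-cx)/fx*z,(v-cy)/fy*z,z,1])[:3]
def proj(f,p):
    a=ld(f); fx,fy,cx,cy=a['k']; c=a['T']@np.r_[p,1]; return np.array([fx*c[0]/c[2]+cx,fy*c[1]/c[2]+cy])
def tri(obs):
    A=[];b=[]
    for f,u,v in obs:
        a=ld(f); fx,fy,cx,cy=a['k']; R=a['T'][:3,:3]; o=-R.T@a['T'][:3,3]; d=R.T@[(u-cx)/fx,(v-cy)/fy,1]; d/=np.linalg.norm(d); P=np.eye(3)-np.outer(d,d); A.append(P); b.append(P@o)
    return np.linalg.lstsq(np.vstack(A),np.hstack(b),rcond=None)[0]
E
python3 - <<'E'
from h import *
snap('side','s0');snap('top','t0')
o=ctrl.get_obs(); print({k:np.round(v,3) for k,v in o.items()})
for f in('s0','t0'): print(np.round(ld(f)['T'],3),ld(f)['k'])
im=np.vstack([cv2.imread('pics/s0.png'),cv2.imread('pics/t0.png')])
cv2.imwrite('pics/st0.png',cv2.resize(np.hstack([im[:384],im[384:]]),(800,300)))
E
```

```text
{'time_s': np.float64(0.1), 'qpos': array([ 1.068,  0.3  ,  1.522, -0.   ,  1.321, -0.067]), 'joint_vel': array([-0.002,  0.001, -0.001, -0.   , -0.001, -0.001]), 'tau': array([ 2.0000e-03, -5.3264e+01, -3.5329e+01,  7.1000e-02,  2.3000e-02,
       -0.0000e+00]), 'ee_pos': array([0.232, 0.498, 0.205]), 'eef_rot': array([-3.141, -0.   ,  2.706]), 'force': array([-0.561,  0.381,  0.159]), 'moment': array([-0.051,  0.029,  0.013]), 'grip_force': np.float64(0.0), 'grip_width': np.float64(0.094)}
[[ 0.731 -0.682  0.009 -0.391]
 [-0.348 -0.384 -0.856  0.338]
 [ 0.587  0.623 -0.517  0.858]
 [ 0.     0.     0.     1.   ]] [480.81251577 480.81251577 254.21783578 194.47416752]
[[ 0.002 -1.    -0.011  0.061]
 [-0.998 -0.002 -0.06   0.607]
 [ 0.06   0.012 -0.998  1.205]
 [ 0.     0.     0.     1.   ]] [433.9595857  433.9595857  255.06782374 190.2011357 ]
```

View pics/t0.png

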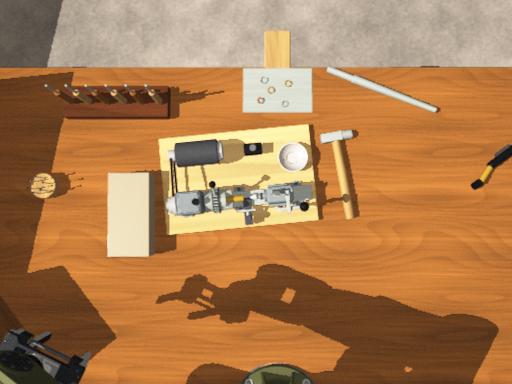

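View pics/s0.png

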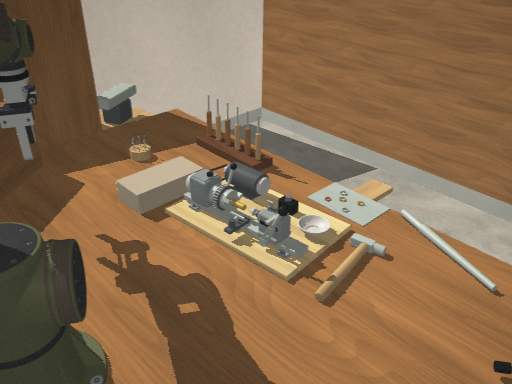

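The overview shows the board in the top view with corners at about (160,139), (313,125), (319,220) and (167,234). The chuck is at the left and the tailstock at the right, turned slightly. I'll enlarge both views.

```bash
python3 - <<'E'
from h import *
a=cv2.imread('pics/t0.png')[120:240,155:325]; b=cv2.imread('pics/s0.png')[155:285,160:360]
cv2.imwrite('pics/t0c.png',cv2.resize(a,None,fx=4.5,fy=4.5,interpolation=cv2.INTER_CUBIC)); cv2.imwrite('pics/s0c.png',cv2.resize(b,None,fx=4,fy=4,interpolation=cv2.INTER_CUBIC))
for u,v in [(160,139),(313,125),(319,220),(167,234)]: print(pt('t0',u+(3 if u<200 else -3),v+(3 if v<180 else -3)).round(4), pt('t0',u,v).round(4))
E
```

```text
[0.7438 0.3247 0.0178] [0.7525 0.3334 0.0175]
[ 0.7874 -0.0953  0.0011] [ 0.7967 -0.1042 -0.0013]
[ 0.5317 -0.1092  0.015 ] [ 0.5232 -0.1196 -0.    ]
[0.4916 0.3011 0.018 ] [0.4826 0.3124 0.0042]
```

View pics/t0c.png

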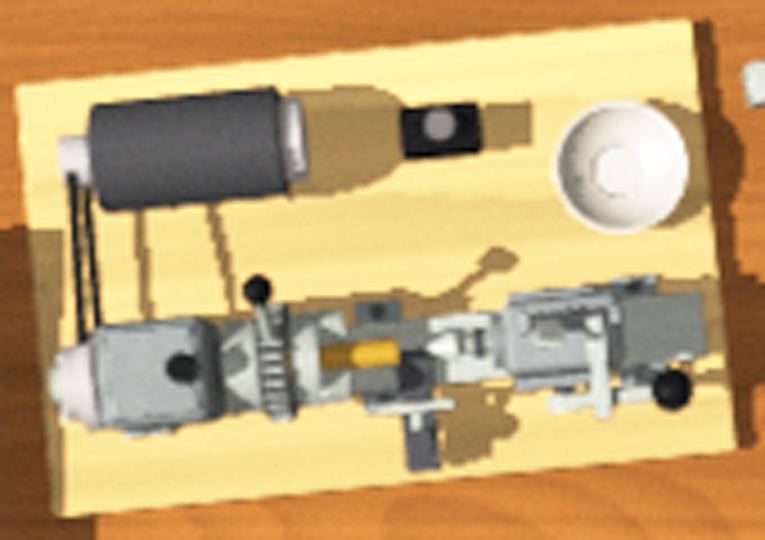

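View pics/s0c.png

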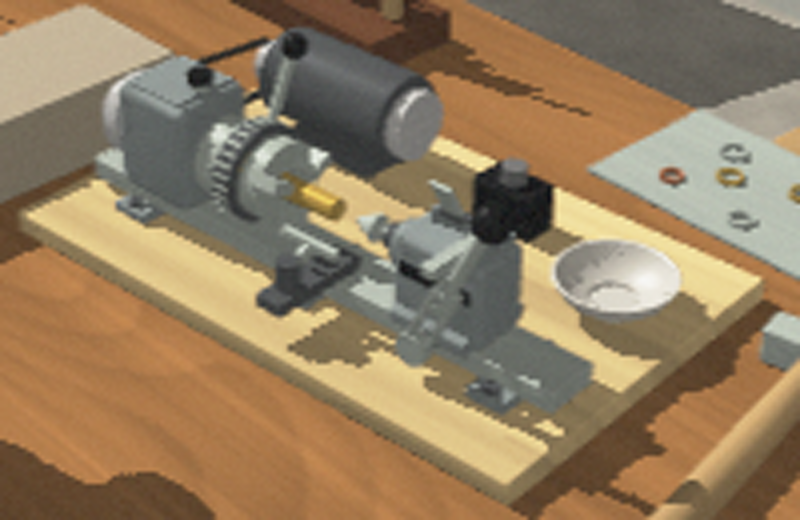

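In the crops (top crop ×4.5 from (155,120), side crop ×4 from (160,155)):

| Feature | Top crop (px) | Side crop (px) |
|---|---|---|
| Bar ball | (257,290) | (294,44) |
| Lever knob | (672,388) | about (492,224), in front of the black switch box |
| Lock pin | (182,367) | (201,75) |
| Thumb piece | about (547,328) | about (443,198) |

The catch arm runs to about (600,410) in the top crop.

```bash
cat >> h.py <<'E'
def T(u,v): return ('t0',155+(u+.5)/4.5-.5,120+(v+.5)/4.5-.5)
def S(u,v): return ('s0',160+(u+.5)/4-.5,155+(v+.5)/4-.5)
def L2W(P,l):
    x,y,a=P; l=np.array(l)/1000; c,s=np.cos(a),np.sin(a); return np.array([x+c*l[0]-s*l[1],y+s*l[0]+c*l[1],l[2]])
def W2L(P,w):
    x,y,a=P; c,s=np.cos(a),np.sin(a); d=np.array(w)-[x,y,0]; return np.array([c*d[0]+s*d[1],-s*d[0]+c*d[1],d[2]])*1000
E
python3 - <<'E'
from h import *
from scipy.optimize import least_squares
C=[(195,215,18),(195,-215,18),(-80,-215,18),(-80,215,18)]
obs=[(T(17,87),C[0]),(T(692,20),C[1]),(T(737,447),C[2]),(T(62,515),C[3]),(S(20,218),C[3]),(S(505,487),C[2]),(S(762,282),C[1]),(T(182,367),(0,110,128)),(S(201,75),(0,110,128))]
kn=lambda q:(-40,-110+125*np.sin(q-.45),40+125*np.cos(q-.45))
bl=lambda q:(85*np.sin(.62-q),60,78+85*np.cos(.62-q))
obs+=[(T(672,388),kn(0))]
def f(p):
    r=[proj(o[0],L2W(p[:3],l))-o[1:] for o,l in obs]
    r+=[proj(o[0],L2W(p[:3],bl(p[3])))-o[1:] for o in (T(257,290),S(294,44))]
    return np.ravel(r)
s=least_squares(f,[.58,.1,.08,.1],loss='soft_l1',x_scale=[.01,.01,.01,.1]); print(s.x.round(4)); print(f(s.x).reshape(-1,2).round(1))
P=s.x[:3]; np.save('P.npy',s.x)
b=tri([T(257,290),S(294,44)]); k=tri([T(672,388),S(492,224)]); print('ball',b.round(4),W2L(P,b).round(1),'model',bl(s.x[3]));print('knob',k.round(4),W2L(P,k).round(1),kn(0))
for o in [T(257,290),T(672,388),S(294,44)]: print(W2L(P,pt(o[0],round(o[1]),round(o[2]))).round(1))
th=tri([T(547,325),S(440,187)]); print('thumb',W2L(P,th).round(1))
for n,l in dict(ball0=bl(s.x[3]),ball1=bl(1.25),thumb=(8-31*np.sin(.5),-100,108+31*np.cos(.5)),knob0=kn(0),knob1=kn(.9)).items():
  w=L2W(P,l); print(n,np.round(l,1),w.round(4),np.hypot(*w[:2]).round(3))
E
```

```text
[0.5829 0.1055 0.0991 0.1631]
[[-0.3 -1.1]
 [ 0.1 -1. ]
 [ 0.3  0.6]
 [-2.1  0.3]
 [-1.3 -1.7]
 [ 0.5  0.2]
 [ 0.9 -0.3]
 [ 0.  -0.1]
 [-0.6  1. ]
 [ 0.2  0.2]
 [ 0.3 -0.2]
 [-0.3  1. ]]
ball [0.6143 0.1688 0.1571] [ 37.5  59.9 157.1] model (np.float64(37.498630259693), 60, np.float64(154.28140486807277))
knob [ 0.5602 -0.0619  0.1534] [ -39.2 -164.3  153.4] (-40, np.float64(-164.37069176390378), np.float64(152.5558877940846))
[ 36.5  59.1 163. ]
[ -40.1 -162.9  162.8]
[ 34.5  56.5 158.4]
thumb [  1.6 -97.4 130.9]
ball0 [ 37.5  60.  154.3] [0.6143 0.1689 0.1543] 0.637
ball1 [-50.1  60.  146.7] [0.5272 0.1602 0.1467] 0.551
thumb [  -6.9 -100.   135.2] [0.586  0.0053 0.1352] 0.586
knob0 [ -40.  -164.4  152.6] [ 0.5594 -0.0621  0.1526] 0.563
knob1 [-40.  -55.6 152.6] [0.5486 0.0461 0.1526] 0.551
```

Both views agree. The fitted pose is x 0.583, y 0.1055, yaw 0.099, and the triangulated ball and knob lie within 3 mm of the model. I'll move above the ball with the closing line along the lathe's y.

Emit:
arm_command(plan=[[[-45,-13,-5,0,0,-0.1,0.2],[-90,-26,-5,0,0,-0.2,0.2],[-135,-39,-5,0,0,-0.3,0.2],[-180,-52,-5,0,0,-0.4,0.2],[-225,-64,-5,0,0,-0.5,0.2],[-270,-77,-5,0,0,-0.535,0.2],[-315,-90,-5,0,0,-0.535,0.2],[-360,-102,-5,0,0,-0.535,0.2],[-405,-115,-5,0,0,-0.535,0.2],[-450,-128,-5,0,0,-0.535,0.2],[-486,-138,-5,0,0,-0.535,0.2],[-486,-138,-5,0,0,-0.535,0.2]]], squeeze=25)

```text
time_s: 1.3
ee_pos: [0.6166, 0.1649, 0.2091]
eef_rot: [-3.141, -0.001, -3.046]
force: [-0.2, 0.3, 0.7]
grip_width: 0.0378
grip_force: 0.0
```

```bash
cat >> h.py <<'E'
P=np.load('P.npy')[:3]
def st():
    o=ctrl.get_obs(); print('t',round(float(o['time_s']),2),'TCPlathe',W2L(P,o['ee_pos']).round(1),'rpy',np.round(o['eef_rot'],3),'want yaw',round(P[2]-np.pi,3),'F',np.round(o['force'],1),'w',np.round(o['grip_width'],4),'gf',np.round(o['grip_force'],1),'q',np.round(o['qpos'],2))
E
python3 - <<'E'
from h import *
st(); snap('wrist','w1'); cv2.imwrite('pics/w1.png',ld('w1')['im'])
for n,l in dict(ball=(37.5,60,154.3)).items(): print(n,proj('w1',L2W(P,l)))
E
```

```text
t 1.3 TCPlathe [ 39.4  55.8 209.1] rpy [-3.141e+00 -1.000e-03 -3.046e+00] want yaw -3.043 F [-0.2  0.3  0.7] w 0.0378 gf 0.0 q [ 0.2   0.5   1.24 -0.    1.41 -1.46]
ball [251.23977715 200.27840403]
```

View pics/w1.png

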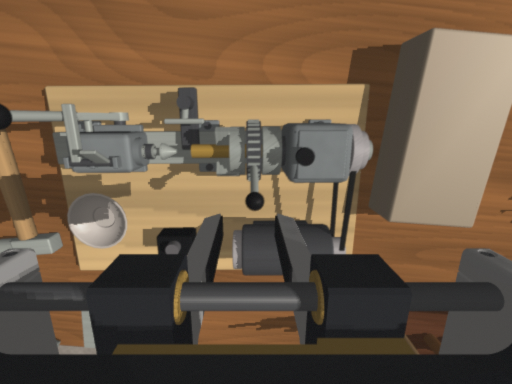

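The wrist view shows the ball at (254.5,201), against a prediction of (251,200). The centre is at (162,151) and the knob at the left edge, about (0,117). I'll recheck now that the arm has settled.

```bash
python3 - <<'E'
from h import *
snap('wrist','w2'); st(); a=ld('w2'); print(a['k'])
im=a['im'][185:220,235:275]; m=(im.max(2)<45).astype('uint8'); n,l,s,c=cv2.connectedComponentsWithStats(m); i=1+np.argmax(s[1:,4]); print(s[i],c[i]+[235,185])
u,v=c[i]+[235,185]
for l in [(37.5,60,154.3),(0,-47,78),(0,110,132)]: print(proj('w2',L2W(P,l)))
b=tri([('w2',u,v),T(257,290),S(294,44)]); print(W2L(P,b)); print(W2L(P,pt('w2',round(u),round(v))), W2L(P,np.linalg.inv(a['T'])[:3,3]))
im2=a['im'][100:215,30:330]; cv2.imwrite('pics/w2c.png',cv2.resize(im2,None,fx=2.6,fy=2.6,interpolation=cv2.INTER_CUBIC))
E
```

```text
t 1.4 TCPlathe [ 37.5  59.  209.6] rpy [-3.142e+00 -1.000e-03 -3.044e+00] want yaw -3.043 F [-0.3  0.2 -0.8] w 0.0376 gf 0.0 q [ 0.21  0.5   1.24  0.    1.41 -1.46]
[264.3284725  264.3284725  248.44066351 189.36439532]
[  9   9  17  17 212] [251.69339623 201.98584906]
[249.14503187 201.48404985]
[157.3941802  151.29120648]
[300.50500828 157.57656755]
[ 37.70302815  60.97471735 156.37036313]
[ 35.62706756  62.54672307 161.74067698] [-36.74669564  59.52766205 387.97392788]
```

View pics/w2c.png

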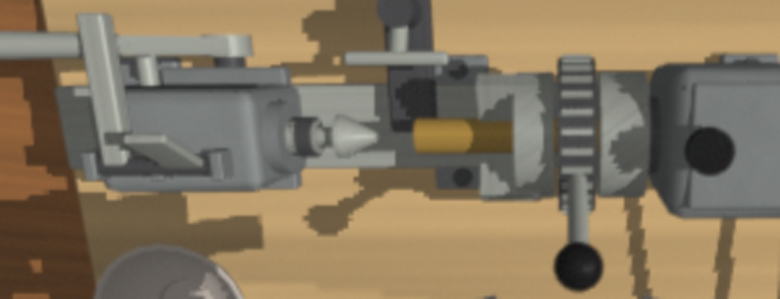

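The ball measures at lathe (37.6, 61, 156). In the crop the chuck, tube, centre and catch are all where the model puts them. I'll descend and pinch.

Emit:
arm_command(plan=[[[0,1,30,0,0,0,0.2],[0,1,55,0,0,0,0.2],[0,1,72,0,0,0,0.2],[0,1,72,0,0,0,0.2],[0,1,72,0,0,0,1],[0,1,72,0,0,0,1],[0,1,72,0,0,0,1],[0,1,72,0,0,0,1],[0,1,72,0,0,0,1]]], squeeze=25)

```text
time_s: 2.3
ee_pos: [0.6148, 0.1696, 0.1396]
eef_rot: [3.141, 0.002, -3.042]
force: [-1.0, 0.5, 5.3]
grip_width: 0.0166
grip_force: 25.0
```

```bash
python3 - <<'E'
from h import *
st()
b0=np.array([37.5,154.8]); a0=np.load('P.npy')[3]
for a in np.linspace(a0,1.35,13): print(round(a,2), np.round([-(85*np.sin(.62-a)-85*np.sin(.62-a0)), -(85*np.cos(.62-a)-85*np.cos(.62-a0))],1))
E
```

```text
t 2.3 TCPlathe [ 38.   60.6 139.6] rpy [ 3.141e+00  2.000e-03 -3.042e+00] want yaw -3.043 F [-1.   0.5  5.3] w 0.0166 gf 25.0 q [ 0.21  0.55  1.33  0.    1.27 -1.46]
0.16 [-0. -0.]
0.26 [ 7.7 -3.3]
0.36 [15.7 -5.9]
0.46 [23.9 -7.6]
0.56 [32.3 -8.6]
0.66 [40.7 -8.7]
0.76 [49.1 -7.9]
0.86 [57.3 -6.4]
0.95 [65.4 -4. ]
1.05 [73.2 -0.9]
1.15 [80.6  3. ]
1.25 [87.7  7.7]
1.35 [94.2 12.9]
```

The width of 16.6 mm shows the pinch is about 4 mm above the equator. I'll open slightly, go lower and re-grip.

Emit:
arm_command(plan=[[[0,0,0,0,0,0,0.4],[0,0,0,0,0,0,0.4],[0,0,3,0,0,0,0.4],[0,0,3,0,0,0,0.4],[0,0,3,0,0,0,1],[0,0,3,0,0,0,1],[0,0,3,0,0,0,1],[0,0,3,0,0,0,1]]], squeeze=30)

```text
time_s: 3.1
ee_pos: [0.6143, 0.1695, 0.1354]
eef_rot: [3.141, -0.0, -3.042]
force: [0.3, 3.7, -2.2]
grip_width: 0.0163
grip_force: 30.0
```

```bash
python3 - <<'E'
from h import *
st()
E
```

```text
t 3.1 TCPlathe [ 37.6  60.7 135.4] rpy [ 3.141 -0.    -3.042] want yaw -3.043 F [ 0.3  3.7 -2.2] w 0.0163 gf 30.0 q [ 0.21  0.55  1.33  0.    1.26 -1.46]
```

Emit:
arm_command(plan=[[[8,0,-3.3,0,0,0,1],[16,0,-6,0,0,0,1],[24,0,-7.7,0,0,0,1],[32,0,-8.6,0,0,0,1],[41,0,-8.7,0,0,0,1],[49,0,-8,0,0,0,1],[49,0,-8,0,0,0,1]]], squeeze=30)

```text
time_s: 3.8
ee_pos: [0.5651, 0.1645, 0.1441]
eef_rot: [3.141, 0.0, -3.042]
force: [-3.5, 0.1, 3.5]
grip_width: 0.0158
grip_force: 30.0
```

```bash
python3 - <<'E'
from h import *
st()
E
```

```text
t 3.8 TCPlathe [-11.9  60.5 144.1] rpy [ 3.141  0.    -3.042] want yaw -3.043 F [-3.5  0.1  3.5] w 0.0158 gf 30.0 q [ 0.22  0.44  1.48  0.    1.22 -1.45]
```

Emit:
arm_command(plan=[[[8,0,2,0,0,0,1],[16,0,4.5,0,0,0,1],[24,0,8,0,0,0,1],[31,0,12,0,0,0,1],[38,0,16.5,0,0,0,1],[42,0,19,0,0,0,1],[44,0,20,0,0,0,1],[44,0,20,0,0,0,1]]])

```text
time_s: 4.6
ee_pos: [0.5215, 0.1599, 0.1237]
eef_rot: [-3.141, -0.001, -3.042]
force: [-4.1, 0.1, 4.0]
grip_width: 0.0007
grip_force: 2.3
```

```bash
python3 - <<'E'
from h import *
st(); snap('side','s3'); snap('wrist','w3')
a=ld('s3')['im'][150:250,190:300]; b=ld('w3')['im'][90:290,120:380]
cv2.imwrite('pics/c3.png',np.hstack([cv2.resize(a,(400,364),interpolation=2),cv2.resize(b,(400,364),interpolation=2)]))
E
```

```text
t 4.6 TCPlathe [-55.8  60.3 123.7] rpy [-3.141e+00 -1.000e-03 -3.042e+00] want yaw -3.043 F [-4.1  0.1  4. ] w 0.0007 gf 2.3 q [ 0.23  0.37  1.63 -0.    1.15 -1.44]
```

View pics/c3.png

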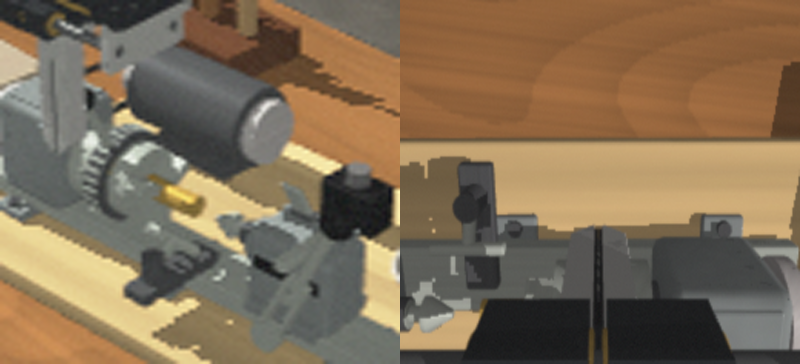

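The fingers slipped off the ball and shut in front of it. I'll step clear to the front, rise, and look for the ball.

Emit:
arm_command(plan=[[[12,0,0,0,0,0,1],[20,0,-20,0,0,0,1],[20,0,-60,0,0,0,1],[20,0,-90,0,0,0,1],[20,0,-90,0,0,0,1],[20,0,-90,0,0,0,1]]])

```text
time_s: 5.3
ee_pos: [0.5022, 0.158, 0.2132]
eef_rot: [-3.141, 0.0, -3.043]
force: [-0.5, -1.0, -0.3]
grip_width: 0.0003
grip_force: 0.0
```

```bash
python3 - <<'E'
from h import *
st(); snap('side','s4'); snap('wrist','w4');snap('top','t4')
b0=lambda q:(85*np.sin(.62-q),60,78+85*np.cos(.62-q))
a=ld('s4')['im'][150:220,200:290]; b=ld('w4')['im'][180:320,170:350]
for f in('s4','w4','t4'):
  im=ld(f)['im']; r=[]
  for q in np.arange(.2,1.3,.1):
    u,v=np.round(proj(f,L2W(P,b0(q)))).astype(int); r.append((round(q,1),u,v,int(im[v-1:v+2,u-1:u+2].mean()) if 0<v<383 and 0<u<511 else -1))
  print(f,[tuple(map(float,x)) for x in r])
cv2.imwrite('pics/c4.png',np.hstack([cv2.resize(a,(400,311),interpolation=2),cv2.resize(b,(400,311),interpolation=2)]))
E
```

```text
t 5.3 TCPlathe [-75.2  60.3 213.2] rpy [-3.141  0.    -3.043] want yaw -3.043 F [-0.5 -1.  -0.3] w 0.0003 gf 0.0 q [ 0.24  0.24  1.58 -0.    1.32 -1.43]
s4 [(0.2, 232.0, 167.0, 113.0), (0.3, 230.0, 167.0, 112.0), (0.4, 228.0, 167.0, 117.0), (0.5, 225.0, 167.0, 165.0), (0.6, 223.0, 168.0, 132.0), (0.7, 221.0, 170.0, 122.0), (0.8, 218.0, 171.0, 120.0), (0.9, 216.0, 173.0, 131.0), (1.0, 214.0, 175.0, 55.0), (1.1, 212.0, 178.0, 30.0), (1.2, 209.0, 180.0, 92.0)]
w4 [(0.2, 247.0, 303.0, 54.0), (0.3, 247.0, 298.0, 52.0), (0.4, 247.0, 292.0, 49.0), (0.5, 247.0, 286.0, 44.0), (0.6, 247.0, 279.0, 58.0), (0.7, 247.0, 271.0, 55.0), (0.8, 247.0, 263.0, 42.0), (0.9, 247.0, 254.0, 35.0), (1.0, 247.0, 245.0, 28.0), (1.1, 247.0, 236.0, 28.0), (1.2, 247.0, 228.0, 37.0)]
t4 [(0.2, 212.0, 185.0, 218.0), (0.3, 212.0, 188.0, 162.0), (0.4, 212.0, 191.0, 126.0), (0.5, 213.0, 195.0, 136.0), (0.6, 213.0, 198.0, 136.0), (0.7, 213.0, 201.0, 138.0), (0.8, 214.0, 205.0, 132.0), (0.9, 214.0, 208.0, 128.0), (1.0, 214.0, 211.0, 76.0), (1.1, 215.0, 214.0, 77.0), (1.2, 215.0, 217.0, 77.0)]
```

View pics/c4.png

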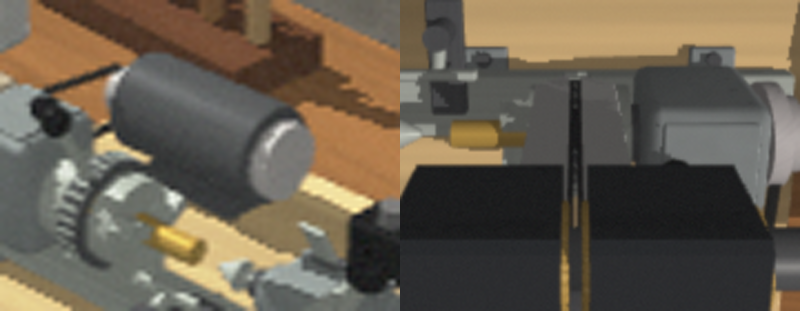

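In the side crop the bar ball is at (53,117), full-picture pixel (212,176), next to the lock pin. That puts the ring at about 1.07. I'll finish by pushing the ball from behind with closed fingers.

Emit:
arm_command(plan=[[[-40,0,0,0,0,0,1],[-75,0,0,0,0,0,1],[-75,0,0,0,0,0,1],[-75,0,40,0,0,0,1],[-75,0,72,0,0,0,1],[-75,0,72,0,0,0,1],[-66,0,72,0,0,0,1],[-60,0,72,0,0,0,1],[-56,0,72,0,0,0,1],[-53,0,72,0,0,0,1],[-50,0,72,0,0,0,1],[-50,0,72,0,0,0,1]]])

```text
time_s: 6.65
ee_pos: [0.552, 0.1631, 0.1423]
eef_rot: [3.141, 0.002, -3.042]
force: [3.3, 2.1, -0.9]
grip_width: 0.0006
grip_force: 1.8
```

```bash
python3 - <<'E'
from h import *
st()
E
```

```text
t 6.65 TCPlathe [-25.1  60.5 142.3] rpy [ 3.141e+00  2.000e-03 -3.042e+00] want yaw -3.043 F [ 3.3  2.1 -0.9] w 0.0006 gf 1.8 q [ 0.22  0.41  1.52 -0.    1.21 -1.45]
```

Emit:
arm_command(plan=[[[2,0,1,0,0,0,1],[4,0,3,0,0,0,1],[6,0,4,0,0,0,1],[8,0,5,0,0,0,1],[8,0,5,0,0,0,1]]])

```text
time_s: 7.15
ee_pos: [0.5455, 0.1625, 0.138]
eef_rot: [3.141, 0.006, -3.043]
force: [11.6, 1.1, 6.1]
grip_width: 0.0004
grip_force: 6.4
```

```bash
python3 - <<'E'
from h import *
st()
E
```

```text
t 7.15 TCPlathe [-31.6  60.5 138. ] rpy [ 3.141  0.006 -3.043] want yaw -3.043 F [11.6  1.1  6.1] w 0.0004 gf 6.4 q [ 0.23  0.4   1.55 -0.    1.19 -1.44]
```

Emit:
arm_command(plan=[[[1,0,0,0,0,0,1],[2,0,0,0,0,0,1],[3,0,0,0,0,0,1],[3,0,0,0,0,0,1],[3,0,0,0,0,0,1]]])

```text
time_s: 7.65
ee_pos: [0.5449, 0.1624, 0.1383]
eef_rot: [3.141, 0.012, -3.043]
force: [30.7, 3.9, -2.3]
grip_width: 0.0005
grip_force: 14.4
```

```bash
python3 - <<'E'
from h import *
st()
E
```

```text
t 7.65 TCPlathe [-32.2  60.5 138.3] rpy [ 3.141  0.012 -3.043] want yaw -3.043 F [30.7  3.9 -2.3] w 0.0005 gf 14.4 q [ 0.23  0.4   1.55 -0.    1.18 -1.44]
```

A 3 mm command gave only 0.6 mm of motion and about 30 N, so the ring is against its stop. I'll retreat, rise and go over to the front of the thumb piece.

Emit:
arm_command(plan=[[[-6,0,0,0,0,0,1],[-15,0,0,0,0,0,1],[-15,0,-40,0,0,0,1],[-15,0,-75,0,0,0,1],[-5,-40,-75,0,0,0,1],[5,-80,-75,0,0,0,1],[14,-120,-75,0,0,0,1],[14,-157,-75,0,0,0,1],[14,-157,-75,0,0,0,1],[14,-157,-75,0,0,0,1]]])

```text
time_s: 8.65
ee_pos: [0.5421, 0.004, 0.211]
eef_rot: [3.141, -0.002, -3.044]
force: [0.4, 0.2, 0.3]
grip_width: 0.0006
grip_force: 0.0
```

```bash
python3 - <<'E'
from h import *
st(); snap('side','s5'); snap('wrist','w5')
bl=lambda q:(85*np.sin(.62-q),60,78+85*np.cos(.62-q))
for f in('s5','w5'): print(f,[proj(f,L2W(P,bl(q))).round(1).tolist() for q in(1.05,1.15,1.25)])
a=ld('s5')['im'][150:240,190:300]; b=ld('w5')['im'][90:300,180:460]
print(proj('w5',L2W(P,(-6.9,-100,135.2))))
cv2.imwrite('pics/c5.png',np.hstack([cv2.resize(a,(400,327),interpolation=2),cv2.resize(b,(400,327),interpolation=2)]))
E
```

```text
t 8.65 TCPlathe [-50.6 -96.9 211. ] rpy [ 3.141e+00 -2.000e-03 -3.044e+00] want yaw -3.043 F [0.4 0.2 0.3] w 0.0006 gf 0.0 q [-0.06  0.28  1.53  0.    1.33 -1.73]
s5 [[212.6, 176.4], [210.5, 178.9], [208.5, 181.5]]
w5 [[411.9, 217.2], [410.7, 208.2], [409.0, 199.7]]
[243.19450725 235.83612156]
```

View pics/c5.png

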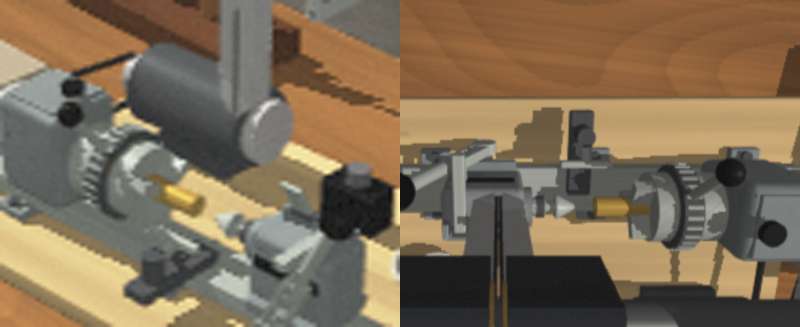

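The bar ball is at side (209,180.5) and wrist (412,200.5), so the ring is at about 1.24. That's at the stop, and the tube is still in place. Next I'll descend in front of the thumb piece and sweep it back.

Emit:
arm_command(plan=[[[0,0,45,0,0,0,1],[0,0,80,0,0,0,1],[0,0,90,0,0,0,1],[-20,0,90,0,0,0,1],[-30,0,90,0,0,0,1],[-38,0,90,0,0,0,1],[-45,0,90,0,0,0,1],[-52,0,90,0,0,0,1],[-58,0,90,0,0,0,1],[-63,0,90,0,0,0,1],[-66,0,90,0,0,0,1],[-66,0,90,0,0,0,1]]])

```text
time_s: 9.95
ee_pos: [0.6086, 0.0109, 0.1216]
eef_rot: [-3.141, 0.001, -3.042]
force: [-0.4, -0.4, 1.1]
grip_width: 0.0003
grip_force: 0.3
```

```bash
python3 - <<'E'
from h import *
st()
E
```

```text
t 9.95 TCPlathe [ 16.2 -96.6 121.6] rpy [-3.141e+00  1.000e-03 -3.042e+00] want yaw -3.043 F [-0.4 -0.4  1.1] w 0.0003 gf 0.3 q [-0.04  0.5   1.44  0.    1.2  -1.71]
```

Not at the stop yet, so I'll push a little further back.

Emit:
arm_command(plan=[[[-3,0,0,0,0,0,1],[-6,0,0,0,0,0,1],[-8,0,0,0,0,0,1],[-8,0,0,0,0,0,1]]])

```text
time_s: 10.35
ee_pos: [0.6122, 0.0112, 0.121]
eef_rot: [3.141, -0.011, -3.042]
force: [-34.3, -4.1, 14.9]
grip_width: 0.0004
grip_force: 15.7
```

```bash
python3 - <<'E'
from h import *
st()
E
```

```text
t 10.35 TCPlathe [ 19.8 -96.7 121. ] rpy [ 3.141 -0.011 -3.042] want yaw -3.043 F [-34.3  -4.1  14.9] w 0.0004 gf 15.7 q [-0.04  0.52  1.42 -0.    1.22 -1.71]
```

At the stop (about 34 N), so the catch is right back. I'll withdraw, rise, and move to the far side of the knob.

Emit:
arm_command(plan=[[[12,0,0,0,0,0,1],[28,0,0,0,0,0,1],[38,0,-40,0,0,0,1],[50,0,-79,0,0,0,1],[63,-30,-79,0,0,0,1],[63,-70,-79,0,0,0,1],[63,-104,-79,0,0,0,1],[63,-104,-79,0,0,0,1]]])

```text
time_s: 11.15
ee_pos: [0.5638, -0.1014, 0.2006]
eef_rot: [-3.141, 0.001, -3.046]
force: [-0.3, -0.6, 0.6]
grip_width: 0.0007
grip_force: 0.0
```

```bash
python3 - <<'E'
from h import *
st(); snap('side','s6'); snap('wrist','w6')
a=ld('s6')['im'][150:240,220:330]; b=ld('w6')['im'][90:300,180:460]
print(proj('w6',L2W(P,(-40,-164.4,152.6))),proj('s6',L2W(P,(8,-128,168))),proj('s6',L2W(P,(-40,-164.4,152.6))))
cv2.imwrite('pics/c6.png',np.hstack([cv2.resize(a,(400,327),interpolation=2),cv2.resize(b,(400,327),interpolation=2)]))
E
```

```text
t 11.15 TCPlathe [ -39.5 -203.9  200.6] rpy [-3.141e+00  1.000e-03 -3.046e+00] want yaw -3.043 F [-0.3 -0.6  0.6] w 0.0007 gf 0.0 q [-0.24  0.35  1.46 -0.    1.33 -1.91]
[288.57170075 203.76116619] [282.96767836 191.32867482] [282.1124829  211.11178557]
```

View pics/c6.png

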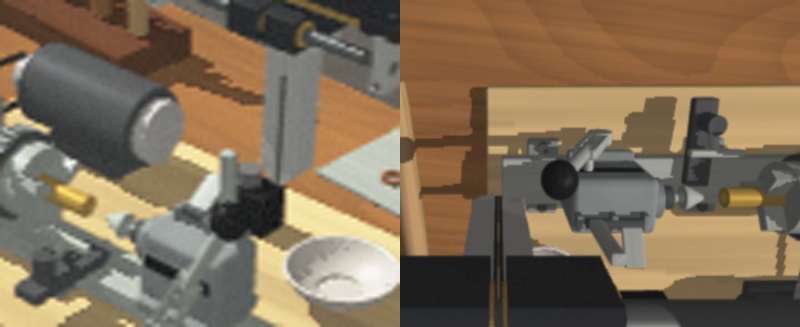

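The catch arm stands upright at side (283,192) and the knob is at (283,210), both as predicted. I'll descend behind the knob and push it towards the chuck.

Emit:
arm_command(plan=[[[0,0,35,0,0,0,1],[0,0,58,0,0,0,1],[0,0,58,0,0,0,1],[0,14,58,0,0,0,1],[0,26,58,0,0,0,1],[0,38,58,0,0,0,1],[0,50,58,0,0,0,1],[0,62,58,0,0,0,1],[0,74,58,0,0,0,1],[0,86,58,0,0,0,1],[0,98,58,0,0,0,1],[0,106,58,0,0,0,1]]])

```text
time_s: 12.45
ee_pos: [0.5526, 0.0084, 0.1418]
eef_rot: [-3.141, -0.001, -3.042]
force: [0.3, -6.1, -4.7]
grip_width: 0.0003
grip_force: 2.7
```

```bash
python3 - <<'E'
from h import *
st()
E
```

```text
t 12.45 TCPlathe [-39.8 -93.6 141.8] rpy [-3.141e+00 -1.000e-03 -3.042e+00] want yaw -3.043 F [ 0.3 -6.1 -4.7] w 0.0003 gf 2.7 q [-0.05  0.37  1.59 -0.    1.19 -1.72]
```

Emit:
arm_command(plan=[[[0,4,0,0,0,0,1],[0,8,0,0,0,0,1],[0,11,0,0,0,0,1],[0,14,0,0,0,0,1],[0,16,0,0,0,0,1],[0,16,0,0,0,0,1]]])

```text
time_s: 13.05
ee_pos: [0.5513, 0.0229, 0.1419]
eef_rot: [-3.141, -0.001, -3.043]
force: [0.8, -9.1, -5.0]
grip_width: 0.0009
grip_force: 3.5
```

```bash
python3 - <<'E'
from h import *
st()
E
```

```text
t 13.05 TCPlathe [-39.7 -79.  141.9] rpy [-3.141e+00 -1.000e-03 -3.043e+00] want yaw -3.043 F [ 0.8 -9.1 -5. ] w 0.0009 gf 3.5 q [-0.02  0.36  1.59 -0.    1.19 -1.69]
```

Close to the stop but the force is still low, so I'll push on a few mm.

Emit:
arm_command(plan=[[[0,1,0,0,0,0,1],[0,2,0,0,0,0,1],[0,3,0,0,0,0,1],[0,4,0,0,0,0,1],[0,4,0,0,0,0,1]]])

```text
time_s: 13.55
ee_pos: [0.5512, 0.0236, 0.1419]
eef_rot: [-3.135, -0.001, -3.044]
force: [2.4, -29.8, -6.2]
grip_width: 0.0005
grip_force: 15.1
```

```bash
python3 - <<'E'
from h import *
st()
E
```

```text
t 13.55 TCPlathe [-39.7 -78.3 141.9] rpy [-3.135e+00 -1.000e-03 -3.044e+00] want yaw -3.043 F [  2.4 -29.8  -6.2] w 0.0005 gf 15.1 q [-0.02  0.36  1.59 -0.01  1.19 -1.69]
```

The lever is at its stop (30 N, no further motion). I'll ease the push slightly and check by numbers, since all the picture views are used.

Emit:
arm_command(plan=[[[0,-1.5,0,0,0,0,1],[0,-1.5,0,0,0,0,1],[0,-1.5,0,0,0,0,1],[0,-1.5,0,0,0,0,1]]])

```text
time_s: 13.95
ee_pos: [0.5512, 0.0234, 0.1419]
eef_rot: [-3.138, -0.001, -3.044]
force: [0.6, -20.7, -5.9]
grip_width: 0.0005
grip_force: 10.5
```

```bash
python3 - <<'E'
from h import *
st(); snap('side','s7'); st()
for f in('s0','s5','s6','s7'):
  im=ld(f)['im'][185:225,215:265]; h=cv2.cvtColor(im,cv2.COLOR_BGR2HSV); m=cv2.inRange(h,(15,170,90),(30,255,255)); n,l,s,c=cv2.connectedComponentsWithStats(m)
  i=1+np.argmax(s[1:,4]); ys,xs=np.where(l==i); print(f,s[i],(c[i]+[215,185]).round(1))
for n,l in dict(mouth=(0,-10,78),tip0=(0,-36,78)).items(): print(n,proj('s7',L2W(P,l)).round(1))
a,b=ld('s0')['im'].astype(int),ld('s7')['im'].astype(int)
for v in range(198,212,2): print(v,a[v,236:266:2].tolist()[0:0],[int(x) for x in a[v,236:266].mean(1)][::2],[int(x) for x in b[v,236:266].mean(1)][::2])
bl=lambda q:(85*np.sin(.62-q),60,78+85*np.cos(.62-q))
kn=lambda q:(-40,-110+125*np.sin(q-.45),40+125*np.cos(q-.45))
for n,l in dict(ball=bl(1.25),knob=kn(.9),knob8=kn(.8),pin=(0,110,128),arm=(8,-128,160)).items():
  u,v=np.round(proj('s7',L2W(P,l))).astype(int); print(n,u,v,b[v-1:v+2,u-1:u+2].mean().round())
E
```

```text
t 13.95 TCPlathe [-39.7 -78.6 141.9] rpy [-3.138e+00 -1.000e-03 -3.044e+00] want yaw -3.043 F [  0.6 -20.7  -5.9] w 0.0005 gf 10.5 q [-0.02  0.36  1.59 -0.    1.19 -1.69]
t 14.0 TCPlathe [-39.7 -78.5 142. ] rpy [-3.138e+00 -1.000e-03 -3.044e+00] want yaw -3.043 F [  0.5 -21.8  -5.1] w 0.0006 gf 10.5 q [-0.02  0.36  1.59 -0.    1.19 -1.69]Traceback (most recent call last):
  File "<stdin>", line 5, in <module>
    return _wrapfunc(a, 'argmax', axis=axis, out=out, **kwds)
    return bound(*args, **kwds)
ValueError: attempt to get argmax of an empty sequence
```

```bash
python3 - <<'E'
from h import *
for f in('s0','s5','s6','s7'):
  im=ld(f)['im'][190:215,222:252]; h=cv2.cvtColor(im,cv2.COLOR_BGR2HSV); m=(h[...,1]>170)&(h[...,2]>70)&(h[...,0]<32); ys,xs=np.where(m); print(f,len(xs), (xs.min()+222,xs.max()+222,ys.min()+190,ys.max()+190,xs.mean()+222,ys.mean()+190) if len(xs) else '')
b=ld('s7')['im'].astype(int)
bl=lambda q:(85*np.sin(.62-q),60,78+85*np.cos(.62-q))
kn=lambda q:(-40,-110+125*np.sin(q-.45),40+125*np.cos(q-.45))
for n,l in dict(ball=bl(1.25),knob=kn(.9),knob7=kn(.7),mouth=(0,-10,78),arm=(8,-128,160)).items():
  u,v=np.round(proj('s7',L2W(P,l))).astype(int); print(n,u,v,b[v-1:v+2,u-1:u+2].mean().round(), W2L(P,pt('s7',u,v)).round(0))
E
```

```text
s0 0 
s5 0 
s6 0 
s7 0 
ball 209 182 32.0 [-55.  53. 150.]
knob 246 194 57.0 [-45. -61. 157.]
knob7 253 194 124.0 [-48. -85. 169.]
mouth 243 207 151.0 [ -4. -14.  82.]
arm 283 194 117.0 [   4. -132.  164.]
```

```bash
python3 - <<'E'
from h import *
for f in('s0','s5','s6','s7'):
  im=ld(f)['im'][190:214,222:250].astype(int); m=(im[...,2]-im[...,0]>85); n,l,s,c=cv2.connectedComponentsWithStats(m.astype('uint8')); print(f,[(s[i].tolist(),c[i].round(1).tolist()) for i in range(1,n) if s[i,4]>15])
a,b=ld('s6')['im'],ld('s7')['im']
for v in (202,204,206,208): print(v,a[v,230:258:2,2].tolist(),b[v,230:258:2,2].tolist())
E
```

```text
s0 [([13, 7, 15, 11, 73], [19.6, 12.1]), ([16, 14, 12, 10, 37], [23.0, 19.6])]
s5 [([13, 7, 15, 16, 101], [20.6, 13.4])]
s6 [([13, 8, 15, 13, 87], [20.6, 13.0])]
s7 [([13, 7, 11, 11, 62], [18.3, 12.4])]
202 [112, 111, 125, 241, 236, 212, 216, 226, 227, 227, 226, 229, 136, 131] [109, 113, 126, 242, 233, 215, 224, 227, 219, 118, 120, 125, 138, 136]
204 [111, 114, 124, 167, 195, 240, 238, 155, 197, 226, 225, 225, 225, 227] [110, 114, 124, 172, 199, 241, 237, 165, 196, 130, 121, 158, 225, 228]
206 [113, 113, 112, 111, 138, 168, 156, 129, 180, 226, 228, 226, 225, 224] [113, 110, 112, 115, 140, 170, 173, 214, 187, 104, 118, 136, 226, 225]
208 [112, 112, 112, 136, 236, 172, 122, 129, 226, 225, 226, 223, 215, 209] [112, 113, 114, 139, 232, 145, 124, 176, 91, 211, 121, 120, 186, 224]
```

The tube hasn't moved (its pixels are unchanged) and the centre is now at its mouth. The ring, catch and lever are all at their stops, so I'll hand in.

```bash
python3 -c "
from station import ctrl; print(ctrl.hand_in())"
```

```text
the job is handed in; nothing more can be done
None
```

I handed the job in at about 14 s with the chuck bar at its stop, the catch right back, and closed fingers still pushing the lever against its stop (about 20 N); camera checks put the centre at the tube's mouth and showed no tube shift, though I made no separate final check of the loose things, and the first pinch on the bar ball slipped, so I finished that swing by pushing.

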